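# Lay the portioning straightedge against the pastry board

### The arm

A 6-joint arm with a two-finger parallel gripper is mounted at the origin on a cart in front of the work surface, level with it; the furniture and walls round the work are solid. World frame = base frame: x ahead of the robot, y to its left, z up, the work surface at z = 0. Lengths are in m, angles in rad, forces in N, time in s.
With the tool pointing down it reaches from about 0.35 to 0.975 m from the base axis. Payload 4.9 kg.
Tool frame: the origin (TCP) lies between the finger pads; the fingertips stand 17 mm ahead of it and the grasp point (between the pads) lies 2 mm behind it (manip.nose_length is the distance from the TCP to the fingertips, in m); z points along the fingers, y is the line along which they close (so a half turn about z gives the same grasp; the last joint's range is limited). The gripper opens to 85 mm and grips with 20 to 120 N. Pads are 22 mm wide; open, the fingers measure 114 mm over their backs; the gripper's body (76 mm by 85 mm) begins 54 mm behind the grasp point. The pads swing forward as they close: fully open they stand 13 mm farther back than shut.
Start: joints at [0.996, 0.053, 1.613, -0, 1.476, -0.119], TCP at [0.275, 0.561, 0.248] pointing down, gripper open.
Joint ranges: [-3.01, 3.01], [-1.01, 2.22], [0.06, 2.58], [-1.02, 4.17], [0.09, 2.62], [-3.14, 3.14]. Speed limits (rad/s): [2.57, 2.57, 3.14, 3.14, 3.14, 3.14].

### API

Orientations are given as a unit quaternion [w, x, y, z].
In Python, from plant import manip gives the robot as it stands. The module is installed in compiled form; this text tells all that it offers.
- The arm moves only by the tool apply_moves, never from a script. Its argument "moves" is a list of rows, each a list of 3 entries, a list of its own where there are three numbers: the turn, a rotation vector about the tool's x, y, z in rad, then the shift along the tool's x, y, z in cm, then the closure, from -1 (fully open) to 1 (shut), so that 0 is half open. A call has 1 to 20 rows; each row is the pose to reach, as a shift and turn from the pose commanded when the call began, along the tool's axes at that moment; what a row does not reach only later rows make up. A row lasts 1/10 s, in which the tool goes at most 50 mm and 8.59 degrees, less where a joint would pass 70% of its speed; a pose out of reach is approached as far as the arm can. A call with a gripper value outside its range is refused whole. The fingers move at their own pace and stop on an object; the grip force is fixed at half the most. Time passes only in rows, so rows that repeat a pose let the fingers close. It gives the time, the measured TCP pose, the force, the opening and the grip force at its end, in the units of the state.
- manip.state(): the state, without advancing time (a new reading comes with each control period).
- manip.grab_frame(name): name is "scene" or "top" or "wrist"; returns a dict with "image" (420x560x3 uint8, red, green, blue), "K" (3x3 intrinsics, pixels), "rvec" (rotation vector, rad) and "tvec" (3), from world to camera coordinates, as OpenCV has them. Camera axes: x right, y down, z forward; pixel columns grow to the right and rows downward; lengths in m; the calibration is good to about 2 mm. A picture is of the moment at which its call begins. There is no depth.
- manip.job_done(): hands the job in; it is judged then, once.
Trained networks look in a picture, given as the dict that the camera call returned (one of the last four; its "shot" number tells which), for a name from the list of things; names that differ only in an ending like _2 or _b are one class to them, and where a whole thing is asked for, a point or a joint stands for the part that bears it (a point fixed in the world has none). Each returns a list of dicts, best first, with "score" (0 to 1); they miss things now and then, are a little off and sometimes report something else, mostly with a low value. They report only what shows in the picture. A call takes as long as a camera call.
- manip.look_for(picture, label): "location" ([x, y, z] in m, in the coordinates of the camera as it stood for that picture, good to about 4 mm: the middle of the surface that is visible of it).
- manip.silhouettes(picture, label): "pixels" (420x560 bool, what is visible of it).
- manip.spot_point(picture, label): "location" ([x, y, z] in m, in the coordinates of the camera as it stood for that picture, good to about 4 mm: a listed point, or the origin of a listed thing).
The state is a dict: "time": time; "joint_pos": joint angles; "joint_vel": joint speeds; "joint_efforts": joint torques, N m; "tool_pos": TCP position; "tool_rot": TCP orientation; "contact_force": force on the tool from outside, world axes, zero at the start; "ft_torque": the same for the moment, N m; "gripper_width": opening from 0.0 (shut) to 1.0 (fully open); "grasp_force": force on a finger pad.
Only numpy, scipy, OpenCV 4.12 (cv2) and the standard library are available. Lean on these libraries where they do the work, as an engineer would, in place of code of your own. Each camera call takes 0.05 s, during which the arm holds its last target. There are 200 camera calls.

### The job

The pastry is about to be portioned in equal strips. Take the long straightedge, not the short one, and lay it flat on the bench with its long edge flush against the pastry board's long edge nearest the robot, centred along that edge. Leave the short straightedge where it lies.

Things in the scene. Friction and masses are not known exactly. Their poses are not given: they have to be found in the camera images.
- long_edge_grip (a point): The LONG straightedge: loose aluminium plate 280 long x 64 wide x 6 thick mm, 0.3 kg, flat on the bench, both ends and edges alike. On it a black grip bar along its middle: 100 long x 14 wide, 30 to 50 mm above the underside, on two posts 36 mm either side of centre. This point: middle of the bar, 40 mm above the underside. y along the plate, x across it (long edges at x = +/-32 mm), z up.
- short_edge_grip (a point): The SHORT straightedge, a bystander: loose aluminium plate 160 long x 64 wide x 6 thick mm, 0.3 kg, flat on the bench, both ends and edges alike. On it a black grip bar along its middle: 100 long x 14 wide, 30 to 50 mm above the underside, on two posts 36 mm either side of centre. This point: middle of the bar, 40 mm above the underside. y along the plate, x across it (long edges at x = +/-32 mm), z up.
- board: rectangular wooden pastry board, fixed: 300 long x 200 wide x 15 thick mm, pale with a darker cleat at each end; a bench scraper (24 mm high) lies on it, at least 40 mm in from the near edge. Origin: centre of its underside, on the bench. y along its length, x across it, away from the robot, z up. The near long edge is the upright face at x = -100 mm.

How it is judged:
By the outcome, as a careful person would: the job done as asked, in the order asked, and still so for the second after the job is handed in, with the robot touching nothing.
It also fails if it takes over 35 s, if anything falls off the work surface, if the arm or the gripper's body presses on something with over 40 N, if the wrist force passes 120 N, or if a joint passes its speed limit or range.

## Working session

There is one attempt and no reset: what is moved stays moved. The work goes in short steps, Python scripts to look and compute and a tool call to move; the robot and the scene stay as the last step left them, time stands still between calls to the robot, and variables do not carry over. Pictures are saved under pics/ and viewed, at most 10 in all, crops included, and the job is handed in when it is done.

Besides the shell and the picture viewer there is one more tool, called after "Emit:" as a command line: name --argument value ..., lists and objects as JSON in quotes. apply_moves: Moves the arm, as the interface text tells. Its arguments: {"type":"object","properties":{"moves":{"type":"array"}},"required":["moves"]}

```bash
mkdir -p pics
cat > h.py <<'E'
import numpy as np, cv2
from plant import manip
def grab(n,save=None):
    f=manip.grab_frame(n)
    if save: cv2.imwrite('pics/'+save,f['image'][:,:,::-1])
    return f
def RT(f): return cv2.Rodrigues(np.array(f['rvec'],float))[0],np.array(f['tvec'],float).ravel()
def c2w(f,p):
    R,t=RT(f); return R.T@(np.array(p).ravel()-t)
def px2w(f,uv,z):
    R,t=RT(f); uv=np.atleast_2d(uv).astype(float)
    d=np.c_[uv,np.ones(len(uv))]@np.linalg.inv(f['K']).T@R
    c=-R.T@t; s=(z-c[2])/d[:,2]; return c+d*s[:,None]
def w2px(f,P): return cv2.projectPoints(np.atleast_2d(P).astype(float),np.array(f['rvec'],float),np.array(f['tvec'],float),np.array(f['K'],float),None)[0].reshape(-1,2)
def rect(f,m,z):
    ys,xs=np.nonzero(m); P=px2w(f,np.c_[xs,ys],z)[:,:2]
    c,s,a=cv2.minAreaRect((P*1000).astype(np.float32)); return np.round(c,1),np.round(s,1),round(a,2),len(xs)
E
python3 - <<'E'
from h import *
np.set_printoptions(precision=4,suppress=True)
for n in ['top','scene']:
    f=grab(n,n+'1.png')
    for l in ['long_edge_grip','short_edge_grip','board']:
        print(n,l,[(round(d['score'],2),c2w(f,d['location'])) for d in manip.spot_point(f,l)][:3])
        print('  sil',[(round(d['score'],2),)+rect(f,d['pixels'],.015 if l=='board' else .006) for d in manip.silhouettes(f,l)][:3])
print(manip.state())
E
```

```text
top long_edge_grip [(0.59, array([ 0.4714, -0.3443,  0.0402]))]
  sil [(0.57, array([ 472.9, -342.4]), array([277.4,  66.7]), 14.9, 1812)]
top short_edge_grip [(0.95, array([0.4844, 0.3508, 0.0435]))]
  sil [(0.64, array([485.3, 354.2]), array([ 67.9, 161.9]), 73.65, 1111)]
top board [(0.83, array([ 0.5887, -0.0157,  0.    ]))]
  sil [(0.72, array([592.2, -14.8]), array([306.6, 206.3]), 86.47, 4718)]
scene long_edge_grip [(0.79, array([ 0.4721, -0.3403,  0.0361]))]
  sil [(0.9, array([ 467.8, -347.3]), array([280.6,  65.7]), 14.08, 2949)]
scene short_edge_grip [(0.73, array([0.4821, 0.3489, 0.035 ]))]
  sil [(0.83, array([487.2, 358.9]), array([ 98.2, 163. ]), 73.02, 867)]
scene board [(0.68, array([ 0.5942, -0.0165,  0.0024]))]
  sil []
{'time': 0.7, 'joint_pos': array([ 0.996 ,  0.0526,  1.6129, -0.    ,  1.476 , -0.119 ]), 'joint_vel': array([ 0.001 , -0.0003, -0.0006,  0.0021, -0.0004,  0.001 ]), 'joint_efforts': array([ -0.0013, -39.3573, -37.0357,  -0.0002,   0.0004,   0.    ]), 'tool_pos': array([0.2751, 0.5612, 0.2484]), 'tool_rot': array([0.    , 0.2259, 0.9741, 0.    ]), 'contact_force': array([0.5578, 0.0523, 0.129 ]), 'ft_torque': array([-0.0351, -0.0046, -0.0412]), 'grasp_force': 0.0, 'gripper_width': 0.9979913872976006}
```

View pics/top1.png

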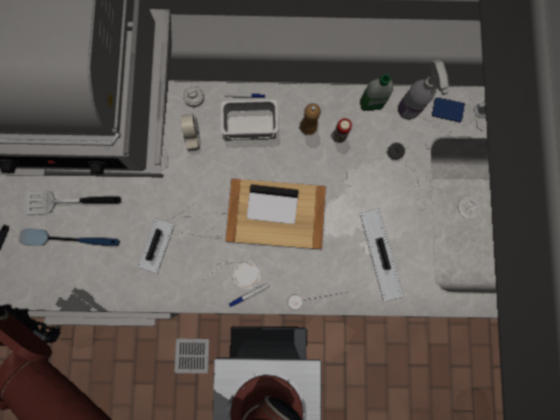

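View pics/scene1.png

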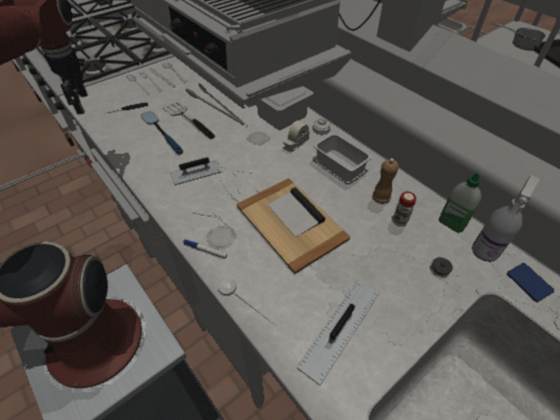

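The top picture shows the long straightedge at about (382,255), the short one at (156,246) and the board at (276,213). The scene picture agrees. The networks' heights and sizes match the given dimensions. I'll go over the board's near edge for a close look first.

```bash
cat >> h.py <<'E'
from scipy.spatial.transform import Rotation as Ro
def plan(xyz,yaw,frm=None):
    "move from present pose (or commanded frm=(pos,yawdeg)) to xyz with tool pointing down, tool x at yaw deg; prints turn and shift"
    s=manip.state(); q=s['tool_rot']
    R=Ro.from_quat([q[1],q[2],q[3],q[0]]) ; p=s['tool_pos']
    a=np.radians(yaw); Rt=Ro.from_matrix(np.array([[np.cos(a),np.sin(a),0],[np.sin(a),-np.cos(a),0],[0,0,-1]]))
    print('now',np.round(p,4),'xyaw',np.round(np.degrees(np.arctan2(*R.as_matrix()[[1,0],0])),2),'turn',np.round((R.inv()*Rt).as_rotvec(),4),'shift cm',np.round(R.inv().apply(np.array(xyz)-p)*100,2),'t',s['time'],'F',np.round(s['contact_force'],2),'w',round(s['gripper_width'],3),round(s['grasp_force'],1))
E
python3 -c "
from h import *
plan([.43,-.02,.33],86.5)"
```

```text
now [0.2751 0.5612 0.2484] xyaw 153.89 turn [ 0.     -0.      1.1761] shift cm [-39.49 -45.37  -8.17] t 0.7 F [0.56 0.05 0.13] w 0.998 0.0
```

Emit:
apply_moves --moves '[[[0, 0, 0.15], [-1, -4, -1], -1], [[0, 0, 0.3], [-3, -8, -2], -1], [[0, 0, 0.45], [-6, -12, -3], -1], [[0, 0, 0.6], [-9, -16, -4], -1], [[0, 0, 0.75], [-12, -20, -5], -1], [[0, 0, 0.9], [-16, -24, -6], -1], [[0, 0, 1.05], [-20, -28, -7], -1], [[0, 0, 1.176], [-24, -32, -8], -1], [[0, 0, 1.176], [-28, -36, -8.2], -1], [[0, 0, 1.176], [-32, -40, -8.2], -1], [[0, 0, 1.176], [-36, -43, -8.2], -1], [[0, 0, 1.176], [-39.5, -45.4, -8.2], -1], [[0, 0, 1.176], [-39.5, -45.4, -8.2], -1], [[0, 0, 1.176], [-39.5, -45.4, -8.2], -1], [[0, 0, 1.176], [-39.5, -45.4, -8.2], -1], [[0, 0, 1.176], [-39.5, -45.4, -8.2], -1]]'

```text
time: 2.3
tool_pos: [0.4297, -0.0196, 0.3304]
tool_rot: [-0.0, 0.728, 0.686, 0.0]
contact_force: [-0.1, 0.0, 0.1]
gripper_width: 1.003
grasp_force: 0.0
```

Run:
```python
from h import *
np.set_printoptions(precision=4,suppress=True)
f=grab('wrist','w1.png')
for l in ['board']:
    print(l,[(round(d['score'],2),c2w(f,d['location'])) for d in manip.spot_point(f,l)][:3])
    S=manip.silhouettes(f,l)
    print('  sil',[(round(d['score'],2),)+rect(f,d['pixels'],.015) for d in S][:3])
    if S: np.save('m.npy',S[0]['pixels'])
np.savez('f1.npz',K=f['K'],rvec=f['rvec'],tvec=f['tvec'],image=f['image'])
plan([.48,-.341,.22],14.5)
```

```text
board []
  sil [(0.57, array([588., -15.]), array([297.9, 201.5]), 86.35, 21119)]
now [ 0.4297 -0.0193  0.3305] xyaw 86.62 turn [ 0.0005 -0.0003  1.2587] shift cm [-31.81   6.91  11.05] t 2.45 F [-0.94  0.14 -0.51] w 1.001 0.0
```

View pics/w1.png

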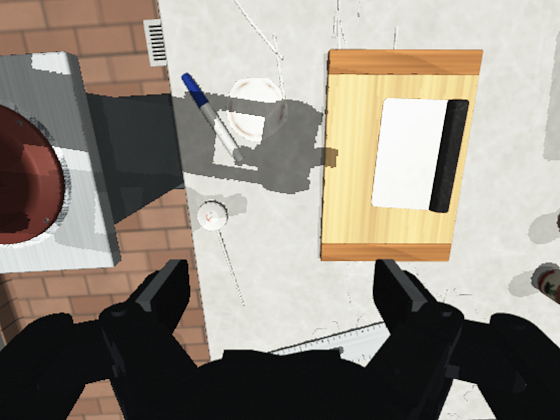

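The wrist picture shows the board with its near edge running from about (329,50) to (321,261). The strip beside it is clear: the pen tip and the spoon lie over 80 px away.

Run:
```python
from h import *
f=dict(np.load('f1.npz')); m=np.load('m.npy')
print(px2w(f,[[329,50],[321,261],[482,50],[449,261]],.015).round(4))
rows=np.arange(60,252); L=np.array([np.nonzero(m[r])[0].min()-.5 for r in rows])
P=px2w(f,np.c_[L,rows],.015)
P0=px2w(f,np.c_[L,rows],.0)
for Q in (P,P0):
    k=np.polyfit(Q[:,1],Q[:,0],1); r=Q[:,0]-np.polyval(k,Q[:,1]); ok=abs(r)<.003; k=np.polyfit(Q[ok,1],Q[ok,0],1); print(k,np.degrees(np.arctan(k[0])),ok.mean())
```

```text
[[ 0.4992  0.1373  0.015 ]
 [ 0.4816 -0.1591  0.015 ]
 [ 0.6964  0.1256  0.015 ]
 [ 0.6799 -0.1709  0.015 ]]
[0.06283217 0.48802369] 3.5952920762975835 1.0
[0.06283217 0.49003923] 3.5952920762975356 1.0
```

Emit:
apply_moves --moves '[[[0, 0, 0.13], [-3, 0.7, 1], -1], [[0, 0, 0.26], [-7, 1.5, 2], -1], [[0, 0, 0.39], [-11, 2.5, 3], -1], [[0, 0, 0.52], [-15, 3.3, 4], -1], [[0, 0, 0.65], [-19, 4, 6], -1], [[0, 0, 0.78], [-23, 5, 8], -1], [[0, 0, 0.91], [-27, 6, 10], -1], [[0, 0, 1.04], [-30, 6.6, 11], -1], [[0, 0, 1.17], [-31.8, 6.9, 11], -1], [[0, 0, 1.259], [-31.8, 6.9, 11], -1], [[0, 0, 1.259], [-31.8, 6.9, 11], -1], [[0, 0, 1.259], [-31.8, 6.9, 11], -1], [[0, 0, 1.259], [-31.8, 6.9, 11], -1]]'

```text
time: 3.75
tool_pos: [0.4797, -0.3412, 0.2206]
tool_rot: [0.0, 0.992, 0.126, 0.0]
contact_force: [0.4, 0.2, -0.2]
gripper_width: 0.999
grasp_force: 0.0
```

Run:
```python
from h import *
np.set_printoptions(precision=4,suppress=True)
f=grab('wrist','w2.png')
l='long_edge_grip'
print(l,[(round(d['score'],2),c2w(f,d['location'])) for d in manip.spot_point(f,l)][:3])
print('  sil',[(round(d['score'],2),)+rect(f,d['pixels'],.006) for d in manip.silhouettes(f,l)][:3])
np.savez('f2.npz',K=f['K'],rvec=f['rvec'],tvec=f['tvec'],image=f['image'])
plan([.472,-.341,.038],14.5)
```

```text
long_edge_grip [(0.78, array([ 0.47  , -0.3489,  0.0386]))]
  sil [(0.83, array([ 468.8, -344.9]), array([278.5,  63.6]), 14.16, 13808)]
now [ 0.4796 -0.3415  0.2205] xyaw 14.45 turn [ 0.0003 -0.0002 -0.0009] shift cm [-0.73 -0.24 18.25] t 3.9 F [ 0.62 -0.27 -0.03] w 1.003 0.0
```

View pics/w2.png

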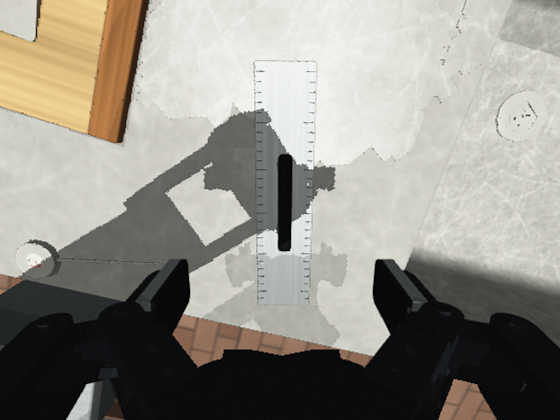

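The plate spans rows 60–304 and the bar runs from (285,154) to (285,251), upright in the image, so the tool's yaw is already aligned with it.

Run:
```python
from h import *
f=dict(np.load('f2.npz'))
B=px2w(f,[[285.3,153.5],[285,251.5]],.05); print(B.round(4),B.mean(0),np.linalg.norm(B[0]-B[1]),np.degrees(np.arctan2(*(B[0]-B[1])[[1,0]])))
C=px2w(f,[[255,60],[317,61],[311,304],[258,304]],.006);print(C.round(4),C.mean(0))
plan([.4695,-.3455,.038],14.2)
```

```text
[[ 0.5183 -0.3333  0.05  ]
 [ 0.4215 -0.3585  0.05  ]] [ 0.46993129 -0.34591781  0.05      ] 0.10000724328041732 14.574536190102883
[[ 0.5965 -0.2819  0.006 ]
 [ 0.6113 -0.3424  0.006 ]
 [ 0.3429 -0.4133  0.006 ]
 [ 0.3263 -0.3493  0.006 ]] [ 0.46925078 -0.34672656  0.006     ]
now [ 0.4796 -0.3415  0.2205] xyaw 14.45 turn [ 0.0003 -0.0002  0.0044] shift cm [-1.08  0.13 18.25] t 3.9 F [ 0.62 -0.27 -0.03] w 1.003 0.0
```

Emit:
apply_moves --moves '[[[0, 0, 0], [-1.1, 0.15, 4], -1], [[0, 0, 0], [-1.1, 0.15, 8], -1], [[0, 0, 0], [-1.1, 0.15, 12], -1], [[0, 0, 0], [-1.1, 0.15, 15], -1], [[0, 0, 0], [-1.1, 0.15, 17], -1], [[0, 0, 0], [-1.1, 0.15, 18.2], -1], [[0, 0, 0], [-1.1, 0.15, 18.2], -0.5], [[0, 0, 0], [-1.1, 0.15, 18.2], 0.3], [[0, 0, 0], [-1.1, 0.15, 18.2], 1], [[0, 0, 0], [-1.1, 0.15, 18.2], 1], [[0, 0, 0], [-1.1, 0.15, 18.2], 1], [[0, 0, 0], [-1.1, 0.15, 18.2], 1], [[0, 0, 0], [-1.1, 0.15, 18.2], 1], [[0, 0, 0], [-1.1, 0.15, 18.2], 1], [[0, 0, 0], [-1.1, 0.15, 18.2], 1]]'

```text
time: 5.4
tool_pos: [0.4697, -0.3468, 0.0396]
tool_rot: [0.001, 0.992, 0.125, 0.001]
contact_force: [-1.6, 0.7, 5.3]
gripper_width: 0.157
grasp_force: 59.1
```

```bash
python3 -c "
from h import *
plan([.40,-.025,.14],86.4)"
```

```text
now [ 0.4697 -0.3468  0.0396] xyaw 14.36 turn [ 1.8000e-03  1.0000e-04 -1.2573e+00] shift cm [  1.23 -32.89 -10.09] t 5.4 F [-1.63  0.65  5.3 ] w 0.157 59.1
```

```bash
python3 -c "
from h import *
plan([.440,-.0075,.12],86.4)"
```

```text
now [ 0.4697 -0.3468  0.0396] xyaw 14.36 turn [ 1.8000e-03  1.0000e-04 -1.2573e+00] shift cm [  5.54 -33.59  -8.09] t 5.4 F [-1.63  0.65  5.3 ] w 0.157 59.1
```

Emit:
apply_moves --moves '[[[0, 0, 0], [0, 0, -2], 1], [[0, 0, 0], [0, 0, -5], 1], [[0, 0, 0], [0, 0, -8.1], 1], [[0, 0, -0.08], [0.3, -2, -8.1], 1], [[0, 0, -0.18], [0.8, -5, -8.1], 1], [[0, 0, -0.28], [1.3, -8, -8.1], 1], [[0, 0, -0.38], [1.8, -11, -8.1], 1], [[0, 0, -0.48], [2.3, -14, -8.1], 1], [[0, 0, -0.58], [2.8, -17, -8.1], 1], [[0, 0, -0.68], [3.3, -20, -8.1], 1], [[0, 0, -0.78], [3.8, -23, -8.1], 1], [[0, 0, -0.88], [4.3, -26, -8.1], 1], [[0, 0, -0.98], [4.8, -29, -8.1], 1], [[0, 0, -1.08], [5.3, -31.5, -8.1], 1], [[0, 0, -1.17], [5.5, -33, -8.1], 1], [[0, 0, -1.23], [5.5, -33.6, -8.1], 1], [[0, 0, -1.257], [5.5, -33.6, -8.1], 1], [[0, 0, -1.257], [5.5, -33.6, -8.1], 1], [[0, 0, -1.257], [5.5, -33.6, -8.1], 1]]'

```text
time: 7.3
tool_pos: [0.4388, -0.0074, 0.1189]
tool_rot: [-0.0, 0.73, 0.684, -0.0]
contact_force: [0.5, -0.0, -3.3]
gripper_width: 0.153
grasp_force: 59.2
```

Run:
```python
from h import *
np.set_printoptions(precision=4,suppress=True)
f=grab('wrist','w3.png')
for l,z in (('long_edge_grip',.086),('board',.015)):
    print(l,[(round(d['score'],2),)+rect(f,d['pixels'],z) for d in manip.silhouettes(f,l)][:3])
np.savez('f3.npz',K=f['K'],rvec=f['rvec'],tvec=f['tvec'],image=f['image'])
plan([.4460,-.0075,.0405],86.4)
```

```text
long_edge_grip [(0.57, array([438.4,  21.3]), array([188.6,  63.9]), 86.21, 36527)]
board [(0.72, array([562.3, -20.5]), array([175.2, 330.3]), 10.02, 47043)]
now [ 0.439  -0.0074  0.1192] xyaw 86.32 turn [-0.0002  0.     -0.0014] shift cm [0.04 0.7  7.87] t 7.45 F [ 0.87  0.98 -2.43] w 0.156 59.2
```

View pics/w3.png

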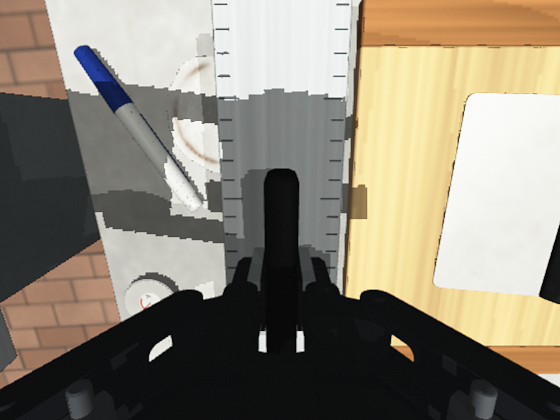

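The plate is held level, its right edge near column 345. The board's near edge runs from about (358,45) to (343,346) between the cleat boundaries. The bar's far end is at (281,169).

Run:
```python
from h import *
f=dict(np.load('f3.npz'))
C=px2w(f,[[358,46],[343,346]],.015); print(C.round(4),C.mean(0))
b=px2w(f,[[281.5,169]],.1295)[0]; a=np.radians(86.3); print('bar end',b, 'centre',b-.05*np.array([np.cos(a),np.sin(a),0]))
# same boundaries in first view
g=dict(np.load('f1.npz')); C=px2w(g,[[328,74],[321.5,243]],.015); print(C.round(4),C.mean(0))
# board corners in the top view
t=grab('top'); cv2.imwrite('pics/t2.png',cv2.resize(t['image'][160:300,210:410,::-1],None,fx=4,fy=4,interpolation=cv2.INTER_CUBIC))
```

```text
[[ 0.4959  0.1088  0.015 ]
 [ 0.4835 -0.1289  0.015 ]] [ 0.48969797 -0.01002943  0.015     ]
bar end [0.44055342 0.04635161 0.1295    ] centre [ 0.4373268  -0.00354417  0.1295    ]
[[ 0.4974  0.1087  0.015 ]
 [ 0.4831 -0.1292  0.015 ]] [ 0.49022763 -0.01025512  0.015     ]
```

Emit:
apply_moves --moves '[[[0, 0, 0], [-0.1, 0.5, 3], 1], [[0, 0, 0], [-0.1, 0.5, 5.5], 1], [[0, 0, 0], [-0.1, 0.5, 7], 1], [[0, 0, 0], [-0.1, 0.5, 7.6], 1], [[0, 0, 0], [-0.1, 0.5, 7.8], 1], [[0, 0, 0], [-0.1, 0.5, 7.8], 1], [[0, 0, 0], [-0.1, 0.5, 7.8], 1]]'

```text
time: 8.2
tool_pos: [0.4449, -0.0085, 0.0425]
tool_rot: [0.001, 0.729, 0.684, 0.001]
contact_force: [-0.1, -1.0, -2.9]
gripper_width: 0.153
grasp_force: 59.2
```

```bash
python3 -c "
from h import *
plan([.457,-.009,.040],86.4)"
```

```text
now [ 0.4449 -0.0085  0.0425] xyaw 86.39 turn [ 0.0022  0.0003 -0.0003] shift cm [0.03 1.2  0.25] t 8.2 F [-0.07 -1.04 -2.89] w 0.153 59.2
```

Emit:
apply_moves --moves '[[[0, 0, 0], [0, 0.2, 0.15], 1], [[0, 0, 0], [0, 0.5, 0.25], 1], [[0, 0, 0], [0, 0.8, 0.25], 1], [[0, 0, 0], [0, 0.9, 0.25], 1], [[0, 0, 0], [0, 0.9, 0.25], 1]]'

```text
time: 8.7
tool_pos: [0.4535, -0.009, 0.0396]
tool_rot: [0.0, 0.729, 0.685, 0.0]
contact_force: [-3.9, 0.2, 5.0]
gripper_width: 0.151
grasp_force: 60.5
```

Emit:
apply_moves --moves '[[[0, 0, 0], [0, 0.2, 0], 1], [[0, 0, 0], [0, 0.2, 0], 1]]'

```text
time: 8.9
tool_pos: [0.4554, -0.0091, 0.0396]
tool_rot: [0.0, 0.729, 0.685, 0.0]
contact_force: [-4.0, 0.4, 5.1]
gripper_width: 0.151
grasp_force: 60.5
```

Emit:
apply_moves --moves '[[[0, 0, 0], [0, 0.1, 0], 1], [[0, 0, 0], [0, 0.1, 0], 1]]'

```text
time: 9.1
tool_pos: [0.4561, -0.0091, 0.0396]
tool_rot: [-0.0, 0.729, 0.685, -0.0]
contact_force: [-5.6, 0.6, 6.5]
gripper_width: 0.15
grasp_force: 60.7
```

Emit:
apply_moves --moves '[[[0, 0, 0], [0, 0.15, 0], 1], [[0, 0, 0], [0, 0.15, 0], 1]]'

```text
time: 9.3
tool_pos: [0.4577, -0.0092, 0.0395]
tool_rot: [-0.0, 0.729, 0.685, -0.0]
contact_force: [-4.4, 0.6, 6.4]
gripper_width: 0.154
grasp_force: 60.6
```

Emit:
apply_moves --moves '[[[0, 0, 0], [0, 0.15, 0], 1], [[0, 0, 0], [0, 0.15, 0], 1]]'

```text
time: 9.5
tool_pos: [0.4592, -0.0093, 0.0395]
tool_rot: [-0.0, 0.729, 0.685, -0.0]
contact_force: [-4.8, 0.8, 6.5]
gripper_width: 0.151
grasp_force: 60.6
```

Run:
```python
from h import *
s=manip.state();print(s['contact_force'],s['ft_torque'],s['tool_pos'])
for n in ('top','scene'):
    f=grab(n)
    S=manip.silhouettes(f,'long_edge_grip'); print([(round(d['score'],2),)+rect(f,d['pixels'],.006) for d in S][:2])
plan([.456,-.009,.12],86.4)
```

```text
[-4.81029302  0.76942536  6.49635045] [ 0.08629351  0.82733754 -0.05268356] [ 0.45916191 -0.00933171  0.03954295]
[(0.92, array([460.6,  -6.4]), array([279.7,  66.7]), 86.92, 814)]
[(0.77, array([456.9, -10.7]), array([284.1,  66.6]), 86.87, 1338)]
now [ 0.4592 -0.0093  0.0396] xyaw 86.39 turn [ 0.      0.0001 -0.0001] shift cm [ 0.01 -0.32 -8.04] t 9.7 F [-4.19 -0.21  5.84] w 0.152 60.6
```

Emit:
apply_moves --moves '[[[0, 0, 0], [0, 0.15, 0], 1], [[0, 0, 0], [0, 0.15, 0], 1]]'

```text
time: 9.9
tool_pos: [0.4601, -0.0094, 0.0396]
tool_rot: [-0.001, 0.729, 0.685, -0.001]
contact_force: [-8.3, 0.9, 9.6]
gripper_width: 0.152
grasp_force: 61.1
```

Emit:
apply_moves --moves '[[[0, 0, 0], [0, 0.15, 0], 1], [[0, 0, 0], [0, 0.15, 0], 1]]'

```text
time: 10.1
tool_pos: [0.4602, -0.0094, 0.0397]
tool_rot: [-0.002, 0.729, 0.685, -0.002]
contact_force: [-14.8, 0.5, 16.0]
gripper_width: 0.15
grasp_force: 62.1
```

Contact with the board is clear (force rising, no more travel). I'll ease off, release and back straight up to look.

Emit:
apply_moves --moves '[[[0, 0, 0], [0, -0.15, 0], 1], [[0, 0, 0], [0, -0.15, 0], 1], [[0, 0, 0], [0, -0.15, 0], 0.5], [[0, 0, 0], [0, -0.15, 0], 0], [[0, 0, 0], [0, -0.15, 0], -0.2], [[0, 0, 0], [0, -0.15, 0], -0.2], [[0, 0, 0], [0, -0.15, 0], -0.2], [[0, 0, 0], [0, -0.15, -3], -0.2], [[0, 0, 0], [0, -0.15, -8], -0.2], [[0, 0, 0], [0, -0.65, -13], -0.2], [[0, 0, 0], [0, -1.15, -18], -0.2], [[0, 0, 0], [-2.15, -1.15, -22], -0.2], [[0, 0, 0], [-4.15, -1.15, -26], -0.2], [[0, 0, 0], [-6, -1.15, -28], -0.2], [[0, 0, 0], [-6, -1.15, -28], -0.2], [[0, 0, 0], [-6, -1.15, -28], -0.2], [[0, 0, 0], [-6, -1.15, -28], -0.2]]'

```text
time: 11.8
tool_pos: [0.446, -0.0679, 0.3165]
tool_rot: [-0.002, 0.729, 0.685, -0.001]
contact_force: [-0.8, 0.8, -0.3]
gripper_width: 0.598
grasp_force: 0.0
```

Run:
```python
from h import *
f=grab('wrist')
np.savez('f4.npz',K=f['K'],rvec=f['rvec'],tvec=f['tvec'],image=f['image'])
for l,z in (('long_edge_grip',.006),('board',.015)):
    S=manip.silhouettes(f,l); print(l,[(round(d['score'],2),)+rect(f,d['pixels'],z) for d in S][:3])
cv2.imwrite('pics/w4.png',f['image'][:,:,::-1])
s=manip.state(); print(s['time'],s['tool_pos'])
```

```text
long_edge_grip [(0.94, array([457.4,  -6.6]), array([277.7,  63.7]), 86.38, 10000)]
board [(0.71, array([588.2, -15.9]), array([299.7, 200.3]), 86.4, 24705)]
11.95 [ 0.44616136 -0.0678514   0.31693135]
```

View pics/w4.png

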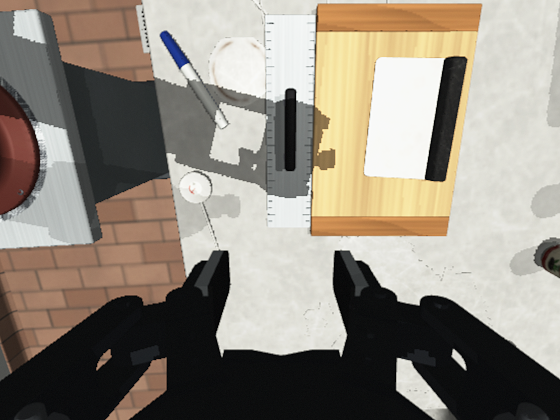

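The plate lies along the board's near edge, rows 15–227 against the board's 4–236. It is parallel and centred within about 1 mm. One zoom will show whether there is a gap.

Run:
```python
from h import *
f=dict(np.load('f4.npz')); im=f['image'][:,:,::-1]
a=cv2.resize(im[0:70,280:350],(380,590),fx=0,fy=0,interpolation=cv2.INTER_NEAREST);b=cv2.resize(im[170:240,280:350],(380,590),interpolation=cv2.INTER_NEAREST)
cv2.imwrite('pics/z4.png',np.hstack([a,b]))
# predicted board foot edge at z=.006 if visible, and plate edge from mask
S=manip.silhouettes(f:=grab('wrist'),'long_edge_grip')[0]['pixels']; B=manip.silhouettes(f,'board')[0]['pixels']
for r in (30,70,110,150,190,220):
    p=np.nonzero(S[r])[0].max()+.5; q=np.nonzero(B[r])[0].min()-.5
    P=px2w(f,[[p,r]],.006)[0];Q=px2w(f,[[q,r]],.015)[0]; print(r,p,q,((Q-P)[0]*1000).round(1))
```

```text
30 314.5 314.5 -1.0
70 313.5 313.5 -0.9
110 312.5 312.5 -0.9
150 311.5 311.5 -0.8
190 310.5 310.5 -0.7
220 309.5 309.5 -0.7
```

View pics/z4.png

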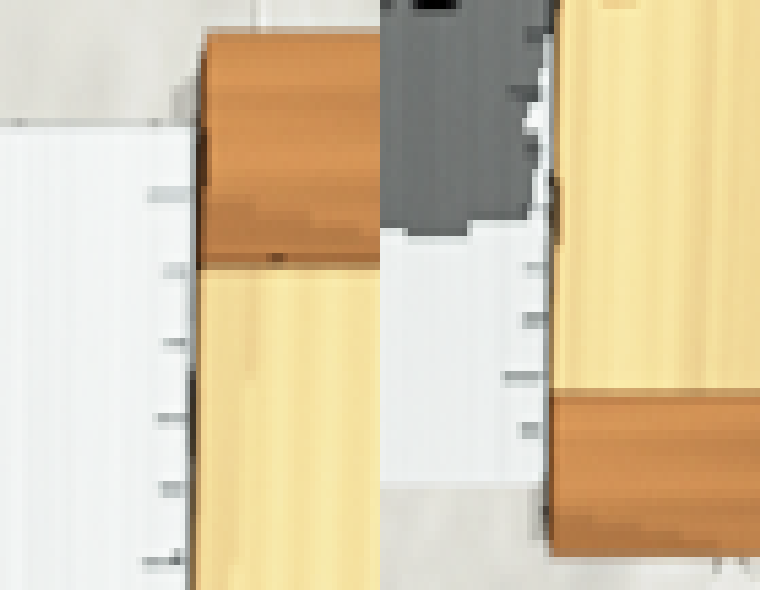

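The zoom shows both ends seated against the board with no bench between, and equal overhangs within about 1–2 mm. The arm is clear, so I'm handing in.

```bash
python3 -c "
from plant import manip
print(manip.job_done())"
```

```text
the job is handed in; nothing more can be done
None
```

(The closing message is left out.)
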